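Clear the test kiln's lid and hold it open

TASK

Take the trimming tool off the lid of the small test kiln and press it down past the red sprung jaw of the tool clip until it sits fully home in both forks with the jaw sprung back over it, then let go of it. Then lift the kiln lid by its handle to 40 degrees from shut (within 5 degrees) and finish while still holding it steady there, for it falls shut if let go. Leave the mug, the tin and the jar where they stand.

Things in the scene. Friction and masses are not known exactly. Their poses are not given: they have to be found in the camera images.
- tool_mid (a point): Middle of the trimming tool: a pale wooden round handle 14 mm thick along this point's y axis. Fixed blue square blocks (20 mm across, 64 to 76 mm from the middle) at both ends stop it rolling and hold its axis 10 mm above the lid's top; a wire loop reaches 100 mm at +y. 60 g. It starts lying on the shut kiln lid, up to 0.5 rad askew to the kiln's y axis.
- clip_seat (a point): Where tool_mid rests when the tool is home in the clip, 52 mm above the table; the handle then lies along this point's y axis, either way round (z up). The clip is fixed: wooden base 100 (x) by 130 (y) by 12 mm, two aluminium forks 8 mm wide at y = -45 and +45 mm, open at the top, 16.5 mm wide inside; nothing but the jaw's low pivot bar stands between them.
- clip_mouth (a point): Point 25 mm straight above clip_seat, axes as there, midway between the forks' mouths. The fork prongs at -x rise to about 15 mm above this point, their top 20 mm flared out to -x; those at +x end 22 mm below it. The handle goes straight down from here.
- clip_jaw (a joint): Angle (rad) of the red sprung jaw: 0 shut, to 0.6 as it swings away to the clip's +x. Its 8 mm pivot bar runs along y, 16 mm to +x of clip_seat and 32 mm below it. At each fork a shut nose slopes from 40 mm above clip_seat at 12 mm to +x down to 11 mm above it right over the seat. A handle pushed down between prong and nose with some 5 N swings the jaw about 0.2 rad aside; it then springs back over it.
- kiln_lid (a joint): Opening angle (rad) of the kiln lid: 0 is shut (level), it grows as the near edge rises, stop at 1.3; 40 degrees is 0.698. About 0.6 kg: some 3 N up at the handle lifts it, and it falls shut from any angle. The hinge runs along the y axis of lid_hinge, at the kiln's far edge.
- lid_handle (a point): Middle of the lid's handle: a dark wooden round bar 12 mm thick, 120 mm long along y, its centre 50 mm in front of the lid's near edge, on two thin stays at y = -55 and +55 mm; 260 mm from the hinge. Turns with the lid: x lies in the lid towards the hinge, z is square to the lid. Shut, it is 148 mm above the table, 12 mm below the lid's top.
- lid_hinge (a point): Middle of the lid's hinge line, 130 mm above the table; turns with the lid, which opens about this point's +y (handle rises). The kiln is a fixed steel-clad box 210 (x) by 200 (y) by 130 mm, 160 mm high with its 30 mm thick lid; shut, the lid reaches from here 210 mm to -x.
- mug_mid (a point): Centre of a loose terracotta mug, 80 mm wide plus a handle at +y, 95 mm high. To be left alone.
- tin_mid (a point): Point 50 mm up in a loose aluminium tin, 74 mm wide and 100 mm high, with tool handles standing in it to about 165 mm. To be left alone.
- jar_mid (a point): Centre of a loose amber jar with a green cap, 68 mm wide, 90 mm high. To be left alone.
Not all that is in view belongs to the job. There is more than one size of the part that bears tool_mid; the job needs the largest.

How it is judged:
By the outcome, as a careful person would: the job done as asked, in the order asked, and still so for the second after the job is handed in, while the arm keeps its last pose, push and grip.
It also fails if it takes over 64 s, if anything falls off the work surface, if the arm or the gripper's body presses on something with over 40 N, if the wrist force passes 120 N, or if a joint passes its speed limit or range.

ROBOT

A 6-joint arm with a two-finger parallel gripper is mounted at the origin on the work surface. World frame = base frame: x ahead of the robot, y to its left, z up, the work surface at z = 0. Lengths are in mm, angles in rad, forces in N, time in s.
With the tool pointing down it reaches from about 400 to 925 mm from the base axis. Payload 12.5 kg.
Tool frame: the origin (TCP) lies midway between the tips of the shut fingers; the grasp point (between the pads) lies 19 mm behind it (env.tcp_to_grasp is the distance from the TCP to the grasp point, in mm); z points along the fingers, y is the line along which they close (so a half turn about z gives the same grasp; the last joint's range is limited). The gripper opens to 95 mm and grips with 3 to 60 N. Pads are 20 mm wide; open, the fingers measure 119 mm over their backs; the gripper's body (75 mm by 180 mm) begins 59 mm behind the grasp point.
Start: joints at [-1.342, 0.491, 1.559, -0, 1.092, -0.106], TCP at [205.386, -590.308, 214.661] pointing down, gripper open.
Joint ranges: [-3.1, 3.1], [-0.84, 2.19], [0.05, 2.79], [-1.13, 4.28], [0.06, 2.93], [-2.69, 2.69]. Speed limits (rad/s): [2.22, 2.22, 2.79, 3.14, 3.14, 3.14].

INTERFACE

Orientations are given as [roll, pitch, yaw] about the fixed x, y, z axes, in that order (R = Rz(yaw) Ry(pitch) Rx(roll)).
In Python, from cell import env gives the robot as it stands. The module is installed in compiled form; this text tells all that it offers.
- The arm moves only by the tool step_arm, never from a script. Its argument "plan" is a list that holds one entry, the list of rows, each a list of 5 numbers: the shift along the tool's x, y, z in mm, then the turn about the tool's z in degrees, then the opening, from -1 (shut) to 1 (fully open). A call has 1 to 8 rows; each row is the pose to reach, as a shift and turn from the pose commanded when the call began, along the tool's axes at that moment; what a row does not reach only later rows make up. A row lasts 1/12 s, in which the tool goes at most 41.7 mm and 7.16 degrees, less where a joint would pass 70% of its speed; a pose out of reach is approached as far as the arm can. A call with a gripper value outside its range is refused whole. The fingers move at their own pace and stop on an object; the grip force is fixed at half the most. Time passes only in rows, so rows that repeat a pose let the fingers close. It gives the time, the measured TCP pose, the force, the opening and the grip force at its end, in the units of the state.
- env.state(): the state, without advancing time (a new reading comes with each control period).
- env.read_camera(name): name is "scene" or "top" or "wrist"; returns the picture (400x640x3 uint8, blue, green, red); there is no depth.
- env.get_calibration(name): a dict with "K" (3x3 intrinsics, pixels), "extrinsics" (4x4, takes a point from world to camera coordinates). Camera axes: x right, y up, looking along -z (the intrinsics and any distortion apply to the point x, -y, -z); pixel columns grow to the right and rows downward; lengths in mm; the calibration is good to about 2 mm. A picture is of the moment at which its call begins: read the wrist's pose just before it. get_calibration takes no time and is no camera call; for the wrist camera it gives the pose at the moment of the call.
- env.job_done(): hands the job in; it is judged then, once.
The state is a dict: "t": time; "joints": joint angles; "qvel": joint speeds; "tau": joint torques, N m; "eef_pos": TCP position; "tcp_rot": TCP orientation; "ft_force": force on the tool from outside, world axes, zero at the start; "moment": the same for the moment, N m; "opening": opening from 0.0 (shut) to 1.0 (fully open); "grip_force": force on a finger pad.
Only numpy, scipy, OpenCV 4.12 (cv2) and the standard library are available. Lean on these libraries where they do the work, as an engineer would, in place of code of your own. Each camera call takes 0.05 s, during which the arm holds its last target. There are 200 camera calls.

## Working session

There is one attempt and no reset: what is moved stays moved. The work goes in short steps, Python scripts to look and compute and a tool call to move; the robot and the scene stay as the last step left them, time stands still between calls to the robot, and variables do not carry over. Pictures are saved under pics/ and viewed, at most 10 in all, crops included, and the job is handed in when it is done.

Besides the shell and the picture viewer there is one more tool, called after "Call:" as name(argument=value, ...), one argument or row to a line, values as JSON. step_arm: Moves the arm, as the interface text tells. Its arguments: {"type":"object","properties":{"plan":{"type":"array"}},"required":["plan"]}

```bash
mkdir -p pics; cat > h.py <<'E'
import numpy as np, cv2
from cell import env
def ray(name,u,v,cal=None):
    c=cal or env.get_calibration(name);K=np.array(c["K"]);E=np.array(c["extrinsics"])
    d=np.linalg.inv(K)@[u,v,1.];d=np.array([d[0],-d[1],-d[2]])
    R=E[:3,:3];o=-R.T@E[:3,3];return o,R.T@d
def plane(name,u,v,z,cal=None):
    o,d=ray(name,u,v,cal);return o+d*(z-o[2])/d[2]
def proj(name,p,cal=None):
    c=cal or env.get_calibration(name);E=np.array(c["extrinsics"]);q=E[:3,:3]@np.array(p)+E[:3,3]
    k=np.array(c["K"])@[q[0],-q[1],-q[2]];return k[:2]/k[2]
E
python3 - <<'E'
from h import *
for n in("scene","top","wrist"):
    c=env.get_calibration(n);print(n,c.keys(),np.array(c["K"]).round(1).tolist(),np.array(c["extrinsics"]).round(3).tolist())
    im=env.read_camera(n);cv2.imwrite(f"pics/{n}0.png",im)
a=cv2.imread("pics/scene0.png");b=cv2.imread("pics/top0.png")
s=env.state();print(s["t"],s["eef_pos"],s["tcp_rot"],s["opening"])
E
```

```text
scene dict_keys(['K', 'extrinsics']) [[373.0, 0.0, 322.2], [0.0, 373.0, 201.8], [0.0, 0.0, 1.0]] [[0.081, 0.997, 0.012, -65.94], [-0.594, 0.039, 0.804, 254.834], [0.8, -0.072, 0.595, -1574.016], [0.0, 0.0, 0.0, 1.0]]
top dict_keys(['K', 'extrinsics']) [[459.9, 0.0, 325.9], [0.0, 459.9, 200.9], [0.0, 0.0, 1.0]] [[0.018, -1.0, -0.007, -12.101], [0.991, 0.017, 0.129, -648.48], [-0.129, -0.009, 0.992, -1307.859], [0.0, 0.0, 0.0, 1.0]]
wrist dict_keys(['K', 'extrinsics']) [[304.9, 0.0, 315.3], [0.0, 304.9, 195.8], [0.0, 0.0, 1.0]] [[0.328, -0.945, -0.001, -624.699], [0.914, 0.318, -0.251, 28.11], [0.238, 0.082, 0.968, -390.849], [0.0, 0.0, 0.0, 1.0]]
0.15 [ 205.34624298 -590.1244854   214.21318973] [-3.14078587e+00 -9.73965442e-05  3.34789008e-01] 1.000850536856704
```

View pics/top0.png

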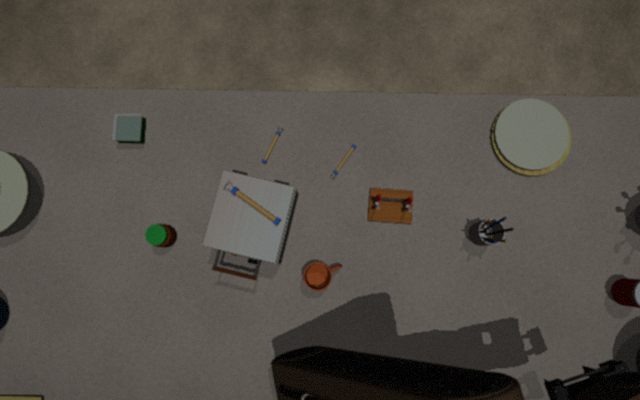

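View pics/scene0.png

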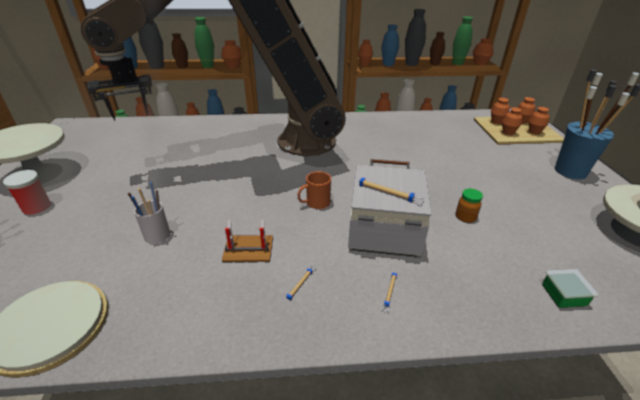

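Top view: tools at (253,204) on the kiln lid and at (272,146) and (343,161) on the table. The one on the lid fits, since it is the longest and lies where described. The clip is at (390,205), the mug at (318,275), the jar at (160,235) and the tin at (490,232). I'll confirm in one enlarged crop.

```bash
python3 - <<'E'
from h import *
b=cv2.imread("pics/top0.png")
cv2.imwrite("pics/crop1.png",cv2.resize(b[135:300,195:425],None,fx=3.4,fy=3.4,interpolation=cv2.INTER_CUBIC))
hsv=cv2.cvtColor(b,cv2.COLOR_BGR2HSV)
def blobs(m,n,amin=6):
    k,l,s,c=cv2.connectedComponentsWithStats(m)
    for i in range(1,k):
        if s[i,4]>=amin and 200<c[i][0]<430 and 120<c[i][1]<300: print(n,s[i].tolist(),c[i].round(1))
blue=cv2.inRange(hsv,(105,120,50),(125,255,255));blobs(blue,"blue")
red=cv2.inRange(hsv,(0,200,60),(4,255,255))|cv2.inRange(hsv,(174,150,60),(180,255,255));blobs(red,"red",3)
base=cv2.inRange(hsv,(5,120,60),(16,255,255));blobs(base,"orange",30)
lid=cv2.inRange(hsv,(0,0,135),(180,60,255));blobs(lid,"lid",500)
print(b[217,240],b[240,330],b[205,350],b[215,380],hsv[215,380])
E
```

```text
blue [276, 132, 4, 3, 8] [277.9 132.6]
blue [352, 145, 4, 3, 9] [353.6 145.9]
blue [262, 160, 4, 3, 8] [263.8 160.9]
blue [334, 170, 4, 4, 10] [335.3 171.7]
blue [231, 187, 7, 7, 26] [234.  189.9]
blue [274, 218, 6, 7, 27] [276.6 220.9]
red [377, 195, 3, 6, 16] [378.  197.5]
red [408, 197, 4, 7, 17] [409.5 200.1]
orange [368, 188, 45, 36, 1125] [389.4 206.1]
orange [303, 262, 39, 29, 623] [318.1 274.5]
[111 115 119] [87 94 98] [87 92 97] [ 31  65 103] [ 14 178 103]
```

View pics/crop1.png

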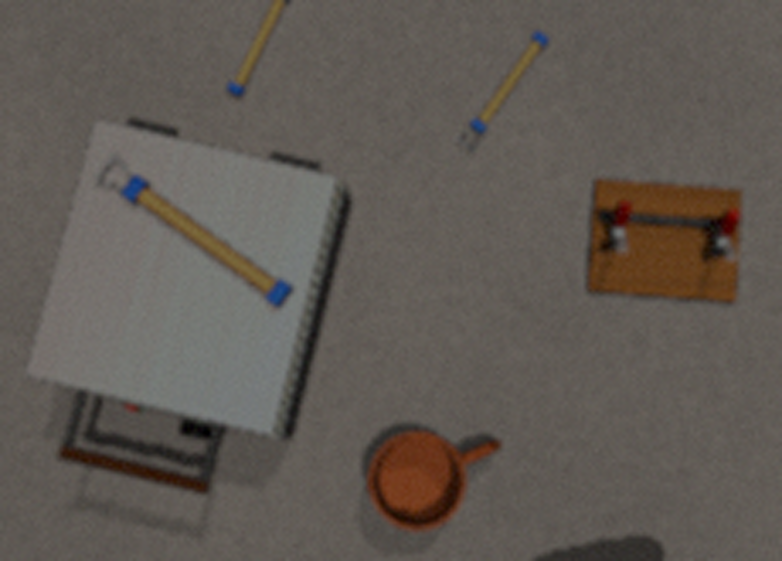

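The crop confirms it: the tool on the lid is the large one, with its wire loop toward upper left (+y). The clip's jaw is red, on the far side (away from the robot), so clip +x is roughly world +x.

```bash
python3 - <<'E'
from h import *
def P(u,v,z): return plane("top",195+u/3.4,135+v/3.4,z)
c=[P(*p,160) for p in((98,122),(340,180),(285,438),(30,375))];print("lid",np.round(c,1).tolist());
e=lambda a,b:np.linalg.norm(a-b).round(1)
print([e(c[i],c[(i+1)%4]) for i in range(4)])
yx=(c[0]-c[1]+c[3]-c[2]);print("lid yaw",np.arctan2(-yx[0],yx[1]), "alt",np.arctan2(*(c[0]+c[1]-c[2]-c[3])[[1,0]]))
h=[P(64,454,148),P(207,487,148)];print("handle",h,np.mean(h,0),e(*h))
t=[plane("top",234,189.9,176),plane("top",276.6,220.9,176)];d=t[0]-t[1];print("tool",t,np.mean(t,0),np.arctan2(-d[0],d[1]),e(*t))
q=[P(*p,12) for p in((596,180),(740,190),(736,302),(588,292))];print("base",np.round(q,1).tolist(),np.mean(q,0),[e(q[i],q[(i+1)%4]) for i in range(4)])
yx=q[0]-q[1]+q[3]-q[2];print("clip yaw",np.arctan2(-yx[0],yx[1]))
b=[P(605,215,20),P(735,226,20)];print("bar",b)
for n,u,v,z in(("mug",318,272,95),("jar",157,234,90),("tin",488,230,100)):print(n,plane("top",u,v,z).round())
E
```

```text
lid [[710.3, 275.9, 160.0], [667.0, 82.2, 160.0], [464.2, 119.3, 160.0], [509.1, 319.5, 160.0]]
[np.float64(198.6), np.float64(206.2), np.float64(205.3), np.float64(205.9)]
lid yaw -0.22039693393896861 alt -0.1971998640813571
handle [array([448.48748497, 292.95496958, 148.        ]), array([425.14050864, 180.14959434, 148.        ])] [436.81399681 236.55228196 148.        ] 115.2
tool [array([656.3721609 , 242.68626861, 176.        ]), array([575.92875454, 126.91411678, 176.        ])] [616.15045772 184.8001927  176.        ] -0.6072561322169228 141.0
base [[694.2, -133.0, 12.0], [687.5, -260.3, 12.0], [588.2, -256.2, 12.0], [594.6, -126.6, 12.0]] [ 641.12038968 -194.03860641   12.        ] [np.float64(127.4), np.float64(99.4), np.float64(129.7), np.float64(99.8)]
clip yaw -0.05147113218481217
bar [array([ 661.97219975, -140.41423748,   20.        ]), array([ 654.22802829, -254.28287879,   20.        ])]
mug [443.  17.  95.]
jar [540. 472.  90.]
tin [ 567. -453.  100.]
```

```bash
cat >> h.py <<'E'
def go(x,y,z,yaw):
    s=env.state();p=np.array(s["eef_pos"]);w=s["tcp_rot"][2];d=np.array([x,y,z])-p
    print("t",round(s["t"],2),"at",p.round(1),np.round(s["tcp_rot"],3),"F",np.round(s["ft_force"],1),"open",round(s["opening"],3))
    print("shift",np.round([np.cos(w)*d[0]+np.sin(w)*d[1],np.sin(w)*d[0]-np.cos(w)*d[1],-d[2]],1),"turn",round(-np.degrees(yaw-w),1), "rows>=",np.linalg.norm(d)/41.7)
E
python3 - <<'E'
from h import *
E=np.array(env.get_calibration("wrist")["extrinsics"]);print("cam",-E[:3,:3].T@E[:3,3],"axis",-E[2,:3])
go(616,185,300,.964)
E
```

```text
cam [ 272.29129765 -567.08995386  384.89564758] axis [-0.23757258 -0.0818416  -0.96791592]
t 0.15 at [ 205.3 -590.1  214.2] [-3.141 -0.     0.335] F [0.  0.2 0.1] open 1.001
shift [ 642.5 -597.2  -85.8] turn -36.1 rows>= 21.135981779128336
```

Call:
step_arm(
  plan=[
    [[230,-214,-80,0,-0.1],[230,-214,-80,0,-0.1],[230,-214,-80,0,-0.1],[230,-214,-80,0,-0.1],[230,-214,-80,0,-0.1],[230,-214,-80,0,-0.1],[230,-214,-80,0,-0.1],[230,-214,-80,0,-0.1]],
  ],
)

```text
t: 0.82
eef_pos: [353.0, -310.1, 295.4]
tcp_rot: [3.141, -0.0, 0.335]
ft_force: [-0.1, -0.2, -0.2]
opening: 0.498
grip_force: 0.0
```

Call:
step_arm(
  plan=[
    [[230,-214,0,0,-0.1],[230,-214,0,0,-0.1],[230,-214,0,0,-0.1],[230,-214,0,0,-0.1],[230,-214,0,0,-0.1],[230,-214,0,0,-0.1],[230,-214,0,0,-0.1],[230,-214,0,0,-0.1]],
  ],
)

```text
t: 1.48
eef_pos: [500.3, -31.5, 294.5]
tcp_rot: [-3.141, -0.0, 0.337]
ft_force: [-0.6, -0.2, 0.1]
opening: 0.454
grip_force: 0.0
```

```bash
python3 - <<'E'
from h import *
go(616,185,300,.964)
E
```

```text
t 1.48 at [500.3 -31.5 294.5] [-3.141 -0.     0.337] F [-0.6 -0.2  0.1] open 0.454
shift [ 180.7 -166.1   -5.5] turn -35.9 rows>= 5.888518182789173
```

Call:
step_arm(
  plan=[
    [[180,-166,-5,-36,-0.1],[180,-166,-5,-36,-0.1],[180,-166,-5,-36,-0.1],[180,-166,-5,-36,-0.1],[180,-166,-5,-36,-0.1],[180,-166,-5,-36,-0.1],[180,-166,-5,-36,-0.1],[180,-166,-5,-36,-0.1]],
  ],
)

```text
t: 2.15
eef_pos: [614.7, 182.6, 298.5]
tcp_rot: [-3.141, 0.001, 0.965]
ft_force: [-0.6, -0.9, -0.2]
opening: 0.451
grip_force: 0.0
```

```bash
python3 - <<'E'
from h import *
cal=env.get_calibration("wrist");im=env.read_camera("wrist");cv2.imwrite("pics/w1.png",im);np.save("w1.npy",cal,allow_pickle=True)
hsv=cv2.cvtColor(im,cv2.COLOR_BGR2HSV)
m=cv2.inRange(hsv,(105,120,40),(125,255,255));k,l,s,c=cv2.connectedComponentsWithStats(m)
pts=[]
for i in range(1,k):
    if s[i,4]>40:print(s[i],c[i].round(1),plane("wrist",*c[i],176,cal).round(1))
go(616,185,200,.964)
E
```

```text
[468  80   6  10  49] [470.8  84.7] [787.  183.2 176. ]
[399  94   7   9  44] [402.3  98.2] [729.9 208.5 176. ]
[305 109  21  12 241] [314.5 114.5] [655.5 242.4 176. ]
[454 223   6   9  41] [456.1 227. ] [711.1  69.  176. ]
[306 245  18  15 186] [314.3 254.2] [574.9 126.6 176. ]
t 2.2 at [614.4 181.3 298.8] [-3.141e+00  1.000e-03  9.640e-01] F [-1.1 -0.3  0.1] open 0.449
shift [ 3.9 -0.7 98.8] turn -0.0 rows>= 2.371465532760432
```

View pics/w1.png

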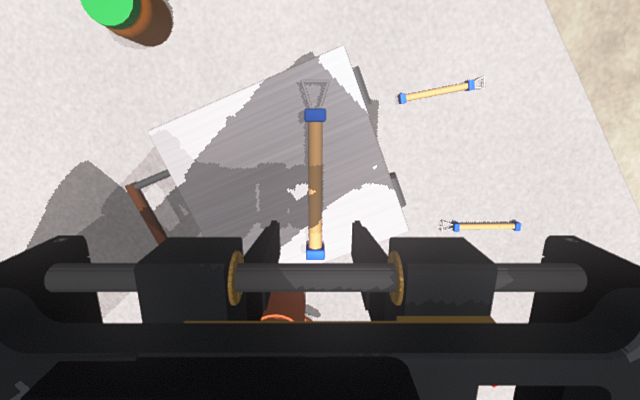

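Wrist view: the tool runs up column 315, with its blocks at (314,114) and (314,254), midway between the fingers. That matches the top-view estimate.

Call:
step_arm(
  plan=[
    [[4,-1,40,0,-0.1],[4,-1,80,0,-0.1],[4,-1,105,0,-0.1],[4,-1,105,0,-0.1],[4,-1,105,0,-0.1]],
  ],
)

```text
t: 2.62
eef_pos: [615.9, 183.7, 194.7]
tcp_rot: [-3.141, 0.001, 0.962]
ft_force: [0.2, 0.3, 0.6]
opening: 0.447
grip_force: 0.0
```

```bash
python3 - <<'E'
from h import *
go(615.3,184.6,164,.963)
E
```

```text
t 2.62 at [615.9 183.7 194.7] [-3.141e+00  1.000e-03  9.620e-01] F [0.2 0.3 0.6] open 0.447
shift [ 0.4 -1.  30.7] turn -0.1 rows>= 0.7372320287129314
```

Call:
step_arm(
  plan=[
    [[0,-1,15,0,-0.1],[0,-1,26,0,-0.1],[0,-1,30,0,-0.1],[0,-1,30,0,-0.1],[0,-1,30,0,-0.1]],
  ],
)

```text
t: 3.03
eef_pos: [615.6, 185.3, 165.5]
tcp_rot: [3.141, -0.001, 0.963]
ft_force: [-0.2, 0.4, -0.1]
opening: 0.454
grip_force: 0.0
```

Call:
step_arm(
  plan=[
    [[0,0,0,0,-0.5],[0,0,0,0,-0.8],[0,0,0,0,-1],[0,0,0,0,-1],[0,0,0,0,-1],[0,0,0,0,-1],[0,0,0,0,-1],[0,0,0,0,-1]],
  ],
)

```text
t: 3.7
eef_pos: [615.3, 185.4, 164.7]
tcp_rot: [3.141, -0.0, 0.963]
ft_force: [-0.5, -0.9, 2.2]
opening: 0.142
grip_force: 30.0
```

Call:
step_arm(
  plan=[
    [[0,0,-10,0,-1],[0,0,-30,0,-1],[0,0,-65,0,-1],[0,0,-95,0,-1],[0,0,-95,0,-1],[0,0,-95,0,-1]],
  ],
)

```text
t: 4.2
eef_pos: [615.7, 185.6, 261.7]
tcp_rot: [3.139, -0.002, 0.963]
ft_force: [0.4, 0.3, -0.7]
opening: 0.138
grip_force: 30.0
```

```bash
python3 - <<'E'
from h import *
s=env.state();print(s["grip_force"],s["moment"])
go(641.5,-260,260,1.52)
E
```

```text
29.99923825263977 [-0.08617409 -0.06236674  0.00520105]
t 4.2 at [615.7 185.6 261.7] [ 3.139e+00 -2.000e-03  9.630e-01] F [ 0.4  0.3 -0.7] open 0.138
shift [-351.1  275.6    1.7] turn -31.9 rows>= 10.702931181590388
```

Call:
step_arm(
  plan=[
    [[-30,24,0,0,-1],[-63,50,0,0,-1],[-96,75,0,0,-1],[-129,101,0,0,-1],[-160,126,0,0,-1],[-175,138,0,0,-1]],
  ],
)

```text
t: 4.7
eef_pos: [628.1, -41.1, 258.3]
tcp_rot: [-3.14, 0.002, 0.961]
ft_force: [-0.0, 0.0, -0.4]
opening: 0.141
grip_force: 30.0
```

Call:
step_arm(
  plan=[
    [[-30,24,0,-5,-1],[-63,50,0,-10,-1],[-96,75,0,-16,-1],[-129,101,0,-22,-1],[-160,126,0,-28,-1],[-175,137,0,-32,-1],[-175,137,0,-32,-1],[-175,137,0,-32,-1]],
  ],
)

```text
t: 5.37
eef_pos: [640.6, -259.6, 258.0]
tcp_rot: [-3.139, -0.001, 1.519]
ft_force: [0.4, 0.3, -0.8]
opening: 0.137
grip_force: 30.0
```

```bash
python3 - <<'E'
from h import *
s=env.state();print(s["eef_pos"],s["tcp_rot"],s["moment"])
cal=env.get_calibration("wrist");im=env.read_camera("wrist");cv2.imwrite("pics/w2.png",im);np.save("w2.npy",cal,allow_pickle=True)
hsv=cv2.cvtColor(im,cv2.COLOR_BGR2HSV)
m=cv2.inRange(hsv,(105,120,40),(125,255,255));k,l,s,c=cv2.connectedComponentsWithStats(m)
for i in range(1,k):
    if s[i,4]>40:print(s[i],c[i].round(1))
E
```

```text
[ 640.58701561 -259.60568735  257.9836121 ] [-3.13926383e+00 -1.20746432e-03  1.51853898e+00] [-4.89562128e-05 -1.12865510e-01 -3.52598364e-02]
[451  12  11  13  76] [456.  18.]
[296 108  39  24 919] [315.  119.4]
```

View pics/w2.png

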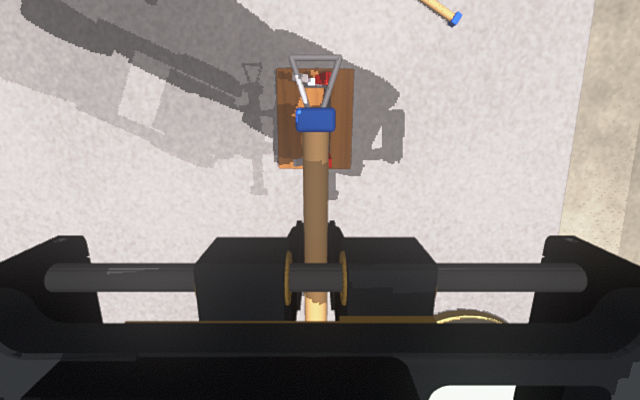

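Wrist view: the clip base spans columns 275–353 and rows 68–167. The held tool partly hides it, with its block at (315,119). Next, the base edges and the tool tilt.

```bash
python3 - <<'E'
from h import *
cal=np.load("w2.npy",allow_pickle=True).item();im=cv2.imread("pics/w2.png")
hsv=cv2.cvtColor(im,cv2.COLOR_BGR2HSV)
m=cv2.inRange(hsv,(4,110,30),(18,255,255));m[:55]=0;m[185:]=0;m[:,:265]=0;m[:,365:]=0
# left/right base edges by row, and top/bottom rows by column
L=[];R=[]
for r in range(75,162,3):
    x=np.flatnonzero(m[r]);L.append((x.min(),r));R.append((x.max()+1,r))
T=[];B=[]
for c in list(range(279,290))+list(range(340,350)):
    y=np.flatnonzero(m[:,c]);T.append((c,y.min()));B.append((c,y.max()+1))
f={}
for n,p in zip("LRTB",(L,R,T,B)):
    w=np.array([plane("wrist",u,v,12,cal)[:2] for u,v in p])
    i=1 if n in"LR" else 0; j=1-i
    a=np.polyfit(w[:,i],w[:,j],1)
    for _ in range(3):
        g=abs(w[:,j]-np.polyval(a,w[:,i]))<2;a=np.polyfit(w[g,i],w[g,j],1)
    print(n,g.sum(),len(g),"slope",a[0].round(4),"value at mid",np.polyval(a,-195 if i else 641).round(1))
# held tool check
print("pred block", proj("wrist",[640.6+70*np.cos(1.519),-259.6+70*np.sin(1.519),263.3+6],cal), "tip block top expected px vs (315,119)")
for z in(254,260,266,270,276):print(z,proj("wrist",[640.6+64*np.cos(1.519),-259.6+64,z],cal).round(1))
rd=cv2.inRange(hsv,(0,190,60),(3,255,255))|cv2.inRange(hsv,(175,190,60),(180,255,255));rd[185:]=0
k,l,s,c=cv2.connectedComponentsWithStats(rd)
for i in range(1,k):
    if s[i,4]>10:print("red",s[i],c[i].round(1),plane("wrist",*c[i],90,cal).round(1))
E
```

```text
L 29 29 slope 0.0541 value at mid 594.3
R 29 29 slope 0.0569 value at mid 692.3
T 21 21 slope -0.0528 value at mid -130.0
B 21 21 slope -0.0689 value at mid -258.3
pred block [314.6345692  117.67003893] tip block top expected px vs (315,119)
254 [314.7 128.5]
260 [314.7 128.9]
266 [314.7 129.3]
270 [314.6 129.7]
276 [314.6 130.2]
```

Call:
step_arm(
  plan=[
    [[0,-25,25,0,-1],[0,-50,50,0,-1],[0,-60,65,0,-1],[0,-60,65,0,-1],[0,-60,65,0,-1],[0,-60,65,0,-1]],
  ],
)

```text
t: 5.92
eef_pos: [582.6, -255.4, 195.9]
tcp_rot: [3.14, 0.001, 1.522]
ft_force: [0.9, -0.6, 0.3]
opening: 0.141
grip_force: 30.0
```

```bash
python3 - <<'E'
from h import *
s=env.state();print(s["eef_pos"],s["tcp_rot"],s["moment"])
cal=env.get_calibration("wrist");im=env.read_camera("wrist");cv2.imwrite("pics/w3.png",im);np.save("w3.npy",cal,allow_pickle=True)
q=[proj("wrist",p,cal).round(0) for p in((594,-130,12),(692,-130,12),(594,-258,12),(692,-258,12))];print(q)
x0,y0=np.min(q,0).astype(int)-15;x1,y1=np.max(q,0).astype(int)+15;y0=max(y0,0);x0=max(x0,0);print(x0,y0)
c=im[y0:y1,x0:x1];f=min(790/c.shape[1],590/c.shape[0]);print(f)
cv2.imwrite("pics/w3c.png",cv2.resize(c,None,fx=f,fy=f,interpolation=cv2.INTER_CUBIC))
E
```

```text
[ 582.60428438 -255.41248347  195.87751268] [3.13976129e+00 8.51495814e-04 1.52220050e+00] [-0.03310246 -0.10506157  0.01014968]
[array([319.,  63.]), array([410.,  59.]), array([324., 180.]), array([407., 176.])]
304 44
3.9072847682119205
```

View pics/w3c.png

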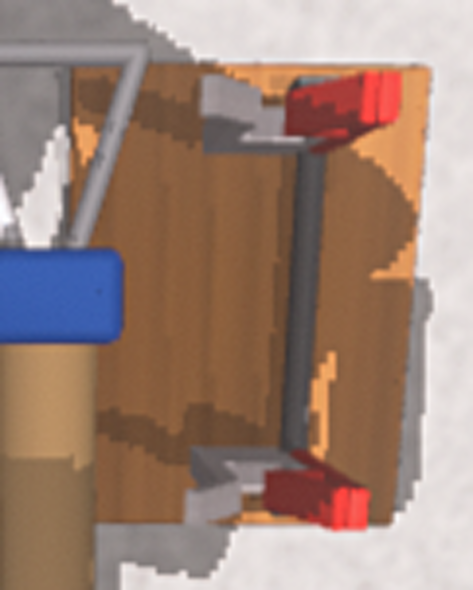

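```bash
python3 - <<'E'
from h import *
cal=np.load("w3.npy",allow_pickle=True).item()
P=lambda u,v,z:plane("wrist",304+u/3.907,44+v/3.907,z,cal)
a,b=P(313,160,20),P(294,445,20);d=a-b;yaw=np.arctan2(-d[0],d[1]);m=(a+b)/2
X=np.array([np.cos(yaw),np.sin(yaw),0]);print(a,b,"yaw",yaw,"seat from bar at y-195:",(m+(-195-m[1])/d[1]*d-16*X).round(1))
for u,v,z,n in((378,100,92,"nose ridge up"),(350,507,92,"nose ridge lo"),(202,100,92,"prong flare left up"),(188,505,92,"prong lo"),(250,101,72,"prong flare base up")):
    print(n,P(u,v,z).round(1))
E
```

```text
[ 662.15512613 -156.02480186   20.        ] [ 657.25954312 -234.25539491   20.        ] yaw -0.06249738405320349 seat from bar at y-195: [ 643.7 -194.    20. ]
nose ridge up [ 660.2 -150.5   92. ]
nose ridge lo [ 655.6 -239.1   92. ]
prong flare left up [ 622.4 -148.6   92. ]
prong lo [ 617.7 -236.8   92. ]
prong flare base up [ 636.1 -146.8   72. ]
```

```bash
python3 - <<'E'
from h import *
go(643.5,-194.5,125,1.515)
E
```

```text
t 5.97 at [ 582.7 -255.6  195.9] [3.140e+00 1.000e-03 1.522e+00] F [ 0.1 -0.9 -1.3] open 0.139
shift [64.  57.8 70.9] turn 0.4 rows>= 2.6775036856444854
```

Call:
step_arm(
  plan=[
    [[25,22,0,0.4,-1],[50,45,10,0.4,-1],[64,58,40,0.4,-1],[64,58,70,0.4,-1],[64,58,71,0.4,-1],[64,58,71,0.4,-1],[64,58,71,0.4,-1]],
  ],
)

```text
t: 6.55
eef_pos: [643.2, -195.4, 125.5]
tcp_rot: [3.14, 0.001, 1.514]
ft_force: [0.4, -0.3, 0.1]
opening: 0.136
grip_force: 30.0
```

```bash
python3 - <<'E'
from h import *
go(643.5,-194.5,46.7,1.515)
cv2.imwrite("pics/s1.png",env.read_camera("scene")); go(643.5,-194.5,46.7,1.515)
E
```

```text
t 6.55 at [ 643.2 -195.4  125.5] [3.140e+00 1.000e-03 1.514e+00] F [ 0.4 -0.3  0.1] open 0.136
shift [ 1.   0.2 78.8] turn -0.0 rows>= 1.8898364720012264
t 6.6 at [ 643.2 -195.7  125.9] [3.139e+00 1.000e-03 1.514e+00] F [ 0.   0.  -1.1] open 0.14
shift [ 1.2  0.2 79.2] turn -0.1 rows>= 1.9004525812238044
```

Now down in stages, watching the force.

Call:
step_arm(
  plan=[
    [[1,0,15,0,-1],[1,0,25,0,-1],[1,0,32,0,-1],[1,0,38,0,-1],[1,0,42,0,-1],[1,0,42,0,-1]],
  ],
)

```text
t: 7.1
eef_pos: [642.2, -194.0, 81.0]
tcp_rot: [-3.141, -0.0, 1.514]
ft_force: [-1.2, 0.9, -0.3]
opening: 0.139
grip_force: 30.0
```

Call:
step_arm(
  plan=[
    [[0,0,5,0,-1],[0,0,10,0,-1],[0,0,15,0,-1],[0,0,18,0,-1],[0,0,18,0,-1]],
  ],
)

```text
t: 7.52
eef_pos: [642.0, -193.8, 62.9]
tcp_rot: [-3.14, -0.0, 1.515]
ft_force: [-1.8, 0.2, -0.9]
opening: 0.139
grip_force: 30.0
```

Call:
step_arm(
  plan=[
    [[0,0,4,0,-1],[0,0,8,0,-1],[0,0,12,0,-1],[0,0,15,0,-1],[0,0,16,0,-1],[0,0,16,0,-1]],
  ],
)

```text
t: 8.02
eef_pos: [642.6, -193.9, 47.2]
tcp_rot: [-3.142, -0.0, 1.515]
ft_force: [0.3, -0.4, -0.3]
opening: 0.14
grip_force: 30.0
```

```bash
python3 - <<'E'
from h import *
go(643.5,-194.5,46.7,1.515)
im=env.read_camera("scene");cv2.imwrite("pics/s2.png",im);c=im[205:275,200:300]
cv2.imwrite("pics/s2c.png",cv2.resize(c,None,fx=6,fy=6,interpolation=cv2.INTER_CUBIC))
E
```

```text
t 8.02 at [ 642.6 -193.9   47.2] [-3.142 -0.     1.515] F [ 0.3 -0.4 -0.3] open 0.14
shift [-0.6  1.   0.5] turn -0.0 rows>= 0.029327306125907726
```

Call:
step_arm(
  plan=[
    [[0,0,1,0,-1],[0,0,2,0,-1],[0,0,2,0,-1],[0,0,2,0,-1]],
  ],
)

```text
t: 8.4
eef_pos: [642.8, -194.0, 46.6]
tcp_rot: [3.14, 0.0, 1.515]
ft_force: [-1.1, 0.6, 5.9]
opening: 0.139
grip_force: 30.0
```

View pics/s2c.png

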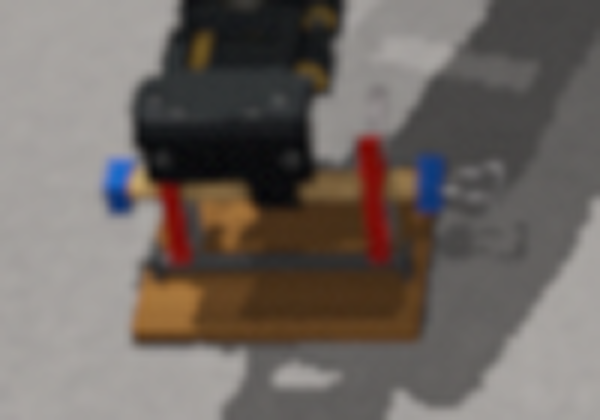

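Crop: the tool sits low in both forks, blocks at (120,185) and (430,185) level, with the red jaws upright. The z reading and 5.9 N of upward force agree that it is seated. Releasing.

Call:
step_arm(
  plan=[
    [[0,0,1,0,-0.4],[0,0,1,0,-0.3],[0,0,1,0,-0.3],[0,0,1,0,-0.3],[0,0,-5,0,-0.3],[0,0,-15,0,-0.3],[0,0,-40,0,-0.3],[0,0,-75,0,-0.3]],
  ],
)

```text
t: 9.07
eef_pos: [641.4, -193.5, 120.0]
tcp_rot: [-3.138, -0.001, 1.515]
ft_force: [-0.1, 0.3, 0.3]
opening: 0.345
grip_force: 0.0
```

Call:
step_arm(
  plan=[
    [[-30,0,-40,0,-0.3],[-60,0,-80,0,-0.3],[-80,0,-120,0,-0.3],[-80,0,-140,0,-0.3],[-80,0,-140,0,-0.3],[-80,0,-140,0,-0.3]],
  ],
)

```text
t: 9.57
eef_pos: [638.2, -274.6, 263.8]
tcp_rot: [3.137, 0.002, 1.514]
ft_force: [-0.0, -0.1, -0.7]
opening: 0.349
grip_force: 0.0
```

```bash
python3 - <<'E'
from h import *
go(436.8,236.6,260,1.36)
cal=env.get_calibration("wrist");w=env.read_camera("wrist");np.save("w4.npy",cal,allow_pickle=True)
im=env.read_camera("scene");c=im[205:275,200:300]
a=cv2.resize(c,(560,392),interpolation=cv2.INTER_CUBIC)
q=[proj("wrist",p,cal) for p in((594,-130,12),(692,-130,12),(594,-258,12),(692,-258,12))];print(np.round(q))
x0,y0=np.maximum(np.min(q,0).astype(int)-10,0);x1,y1=np.max(q,0).astype(int)+10
d=w[y0:y1,x0:x1];d=cv2.resize(d,(int(392/d.shape[0]*d.shape[1]),392),interpolation=cv2.INTER_CUBIC)
o=np.hstack([a,d]);f=min(1,800/o.shape[1]);cv2.imwrite("pics/chk.png",cv2.resize(o,None,fx=f,fy=f))
hsv=cv2.cvtColor(w,cv2.COLOR_BGR2HSV);m=cv2.inRange(hsv,(105,120,40),(125,255,255));k,l,s,c=cv2.connectedComponentsWithStats(m)
for i in range(1,k):
    if s[i,4]>40:print(s[i],plane("wrist",*c[i],58,cal).round(1))
E
```

```text
t 9.57 at [ 638.2 -274.6  263.8] [3.137e+00 2.000e-03 1.514e+00] F [-0.  -0.1 -0.7] open 0.349
shift [ 498.9 -230.2    3.8] turn 8.8 rows>= 13.176370269370123
[[273.  58.]
 [350.  54.]
 [282. 158.]
 [352. 154.]]
[449   0  11  11  71] [802.7 -95.   58. ]
[306  38  17  11 175] [ 647.2 -124.5   58. ]
[308 162  15   9 119] [ 639.4 -264.6   58. ]
```

View pics/chk.png

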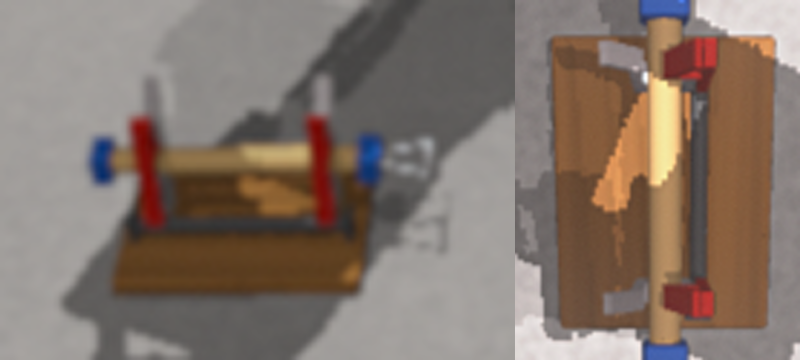

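Seated: the tool is level in both forks, with both red noses over the handle. Now the lid.

Call:
step_arm(
  plan=[
    [[215,-110,0,0,-0.2],[215,-110,0,0,-0.2],[215,-110,0,0,-0.2],[215,-110,0,0,-0.2],[215,-110,0,0,-0.2],[215,-110,0,0,-0.2],[215,-110,0,0,-0.2]],
  ],
)

```text
t: 10.25
eef_pos: [537.2, -47.9, 259.9]
tcp_rot: [-3.138, -0.001, 1.519]
ft_force: [0.8, 0.0, -0.3]
opening: 0.4
grip_force: 0.0
```

Call:
step_arm(
  plan=[
    [[215,-130,4,9,-0.2],[215,-130,4,9,-0.2],[215,-130,4,9,-0.2],[215,-130,4,9,-0.2],[215,-130,4,9,-0.2],[215,-130,4,9,-0.2],[215,-130,4,9,-0.2],[215,-130,4,9,-0.2]],
  ],
)

```text
t: 10.92
eef_pos: [421.2, 170.7, 255.9]
tcp_rot: [-3.14, 0.001, 1.362]
ft_force: [0.7, -0.8, -0.1]
opening: 0.402
grip_force: 0.0
```

```bash
python3 - <<'E'
from h import *
go(436.8,236.6,180,1.36)
cal=env.get_calibration("wrist");im=env.read_camera("wrist");cv2.imwrite("pics/w5.png",im);np.save("w5.npy",cal,allow_pickle=True)
print([proj("wrist",p,cal).round() for p in((448.5,293,148),(425.1,180.2,148),(509,319.5,160),(464,119,160))])
E
```

```text
t 10.92 at [421.2 170.7 255.9] [-3.140e+00  1.000e-03  1.362e+00] F [ 0.7 -0.8 -0.1] open 0.402
shift [67.7  1.6 75.9] turn 0.1 rows>= 2.4404062924176464
[array([317.,  49.]), array([317., 183.]), array([387.,  -9.]), array([371., 240.])]
```

View pics/w5.png

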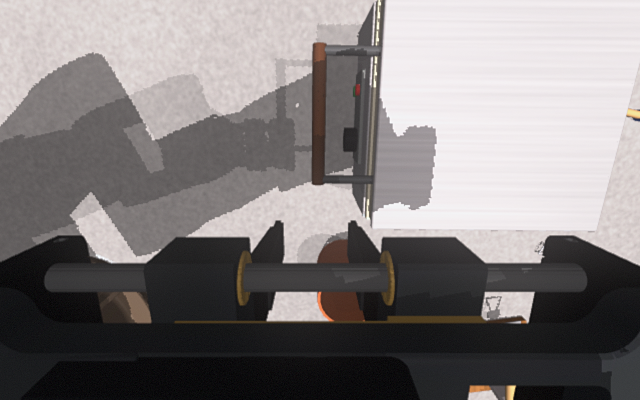

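Wrist view: the handle bar runs from (319,43) to (318,185).

```bash
python3 - <<'E'
from h import *
cal=np.load("w5.npy",allow_pickle=True).item();im=cv2.imread("pics/w5.png")
hsv=cv2.cvtColor(im,cv2.COLOR_BGR2HSV);m=cv2.inRange(hsv,(0,80,20),(16,255,200));m[:35]=0;m[192:]=0;m[:,:305]=0;m[:,332:]=0
ys,xs=np.nonzero(m);print(ys.min(),ys.max(),xs.min(),xs.max())
a=np.polyfit(ys,xs+.5,1)
p,q=[plane("wrist",np.polyval(a,r),r,148,cal) for r in(ys.min(),ys.max()+1)];d=p-q;c=(p+q)/2;yaw=np.arctan2(-d[0],d[1])
print(p,q,np.linalg.norm(d),c,"yaw",yaw,"psi",np.pi/2+yaw)
go(c[0],c[1],129,np.pi/2+yaw)
E
```

```text
43 183 313 325
[452.08204285 296.91302944 148.        ] [425.38902973 179.43721585 148.        ] 120.47026076864286 [438.73553629 238.17512264 148.        ] yaw -0.22342774809560242 psi 1.3473685786992942
t 10.97 at [422.  169.6 256. ] [-3.141e+00  1.000e-03  1.360e+00] F [-0.2  0.5 -0.1] open 0.398
shift [ 70.6   2.  127. ] turn 0.7 rows>= 3.48492614413331
```

Call:
step_arm(
  plan=[
    [[35,1,0,0.5,-0.2],[65,2,20,0.5,-0.2],[70,2,50,0.5,-0.2],[70,2,70,0.5,-0.2],[70,2,90,0.5,-0.2],[70,2,110,0.5,-0.2],[70,2,126,0.5,-0.2],[70,2,126,0.5,-0.2]],
  ],
)

```text
t: 11.63
eef_pos: [438.8, 235.2, 127.5]
tcp_rot: [-3.137, 0.003, 1.347]
ft_force: [-0.4, -0.6, 0.2]
opening: 0.403
grip_force: 0.0
```

Call:
step_arm(
  plan=[
    [[0,0,0,0,-0.5],[0,0,0,0,-0.8],[0,0,0,0,-1],[0,0,0,0,-1],[0,0,0,0,-1],[0,0,0,0,-1],[0,0,0,0,-1],[0,0,0,0,-1]],
  ],
)

```text
t: 12.3
eef_pos: [437.8, 237.3, 131.3]
tcp_rot: [-3.139, 0.0, 1.349]
ft_force: [-9.4, 3.2, 7.2]
opening: 0.115
grip_force: 30.0
```

```bash
python3 - <<'E'
from h import *
s=env.state();p=np.array(s["eef_pos"]);w=s["tcp_rot"][2];print(p,w,s["ft_force"],s["opening"])
# bar centre assumed in pads (x,y), z=148 ; hinge 260 along lid x, 18 below
for t in(10,20,30,40):
    t=np.radians(t);dx=260-260*np.cos(t)+18*np.sin(t);dz=260*np.sin(t)+18*np.cos(t)-18
    print(np.degrees(t).round(),"tool y +",dx.round(1)," tool z -",dz.round(1))
E
```

```text
[437.80804436 237.25840878 131.29243134] 1.3487752932416097 [-9.39060525  3.23355885  7.2143829 ] 0.11491630945892857
10.0 tool y + 7.1  tool z - 44.9
20.0 tool y + 21.8  tool z - 87.8
30.0 tool y + 43.8  tool z - 127.6
40.0 tool y + 72.4  tool z - 162.9
```

Call:
step_arm(
  plan=[
    [[0,1,-11,0,-1],[0,2.6,-22.6,0,-1],[0,4.6,-34,0,-1],[0,7,-45,0,-1],[0,10,-56,0,-1],[0,13.5,-67,0,-1],[0,17.5,-77.5,0,-1],[0,22,-88,0,-1]],
  ],
)

```text
t: 12.97
eef_pos: [458.3, 232.7, 219.1]
tcp_rot: [-3.137, 0.0, 1.349]
ft_force: [-11.4, 6.6, 1.5]
opening: 0.116
grip_force: 30.0
```

```bash
python3 - <<'E'
from h import *
s=env.state();p=np.array(s["eef_pos"]);print(p,s["ft_force"],s["moment"],s["opening"],s["grip_force"])
X=np.array([np.cos(-.218),np.sin(-.218)]);d=p-[437.8,237.3,131.3]
print("dx,dz",d[:2]@X,d[2],"lateral",d[:2]@[-X[1],X[0]], "angle",np.degrees(np.arctan2(18+d[2],260-d[:2]@X)-np.arctan2(18,260)))
E
```

```text
[458.2516593  232.67651241 219.13550789] [-11.43295658   6.62149435   1.54747385] [ 1.05460311  2.10359396 -0.00667481] 0.115928359394436 29.99309241771698
dx,dz 20.967564377541425 87.83550789309595 lateral -0.09082712377755497 angle 19.92183661579925
```

Call:
step_arm(
  plan=[
    [[0,4,-10.3,0,-1],[0,9.2,-20.4,0,-1],[0,15,-30.2,0,-1],[0,21,-40,0,-1],[0,27.6,-49,0,-1],[0,34.5,-58,0,-1],[0,42,-67,0,-1],[0,49.6,-75,0,-1]],
  ],
)

```text
t: 13.63
eef_pos: [506.1, 222.1, 295.4]
tcp_rot: [-3.136, -0.0, 1.35]
ft_force: [-20.2, 4.5, 14.4]
opening: 0.117
grip_force: 30.0
```

Call:
step_arm(
  plan=[
    [[0,0,0,0,-1],[0,0,0,0,-1],[0,0,0,0,-1],[0,0,0,0,-1]],
  ],
)

```text
t: 13.97
eef_pos: [505.9, 222.1, 295.3]
tcp_rot: [-3.137, -0.001, 1.349]
ft_force: [-20.0, 3.9, 15.6]
opening: 0.117
grip_force: 30.0
```

```bash
python3 - <<'E'
from h import *
s=env.state();p=np.array(s["eef_pos"]);print(p,s["ft_force"],s["qvel"],s["opening"],s["grip_force"])
X=np.array([np.cos(-.218),np.sin(-.218)]);d=p-[437.8,237.3,131.3]
print("dx,dz",d[:2]@X,d[2], "angle",np.degrees(np.arctan2(18+d[2],260-d[:2]@X)-np.arctan2(18,260)))
im=env.read_camera("scene");c=im[100:280,180:500]
cv2.imwrite("pics/fin.png",cv2.resize(c,None,fx=2.5,fy=2.5,interpolation=cv2.INTER_CUBIC))
E
```

```text
[505.93871209 222.12254934 295.30025432] [-20.04102202   3.91795514  15.55055256] [-2.07982090e-03 -2.79518074e-04  7.38718721e-04 -5.05425927e-04
 -8.45008321e-05  6.45179016e-04] 0.11715751418592203 30.001812279224396
dx,dz 69.80854155316206 164.0002543242644 angle 39.77892480799106
```

View pics/fin.png

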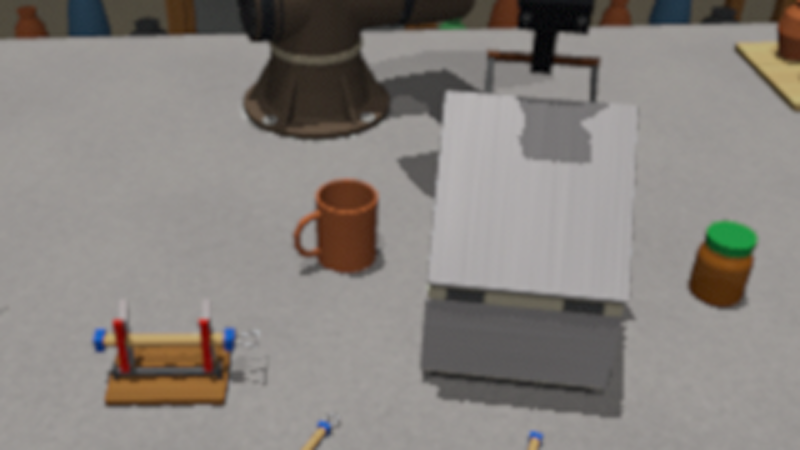

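The lid is held at about 40°, the tool is still in the clip, and the mug and jar are where they stood. I'll ease the 20 N radial load slightly, let it settle, then hand in.

Call:
step_arm(
  plan=[
    [[0,-1,-1,0,-1],[0,-1.5,-1.5,0,-1],[0,-1.5,-1.5,0,-1],[0,-1.5,-1.5,0,-1],[0,-1.5,-1.5,0,-1],[0,-1.5,-1.5,0,-1]],
  ],
)

```text
t: 14.52
eef_pos: [506.3, 222.1, 295.8]
tcp_rot: [-3.14, -0.0, 1.349]
ft_force: [-8.3, 2.4, 4.9]
opening: 0.117
grip_force: 30.0
```

```bash
python3 - <<'E'
from h import *
s=env.state();p=np.array(s["eef_pos"]);X=np.array([np.cos(-.218),np.sin(-.218)]);d=p-[437.8,237.3,131.3]
ang=np.degrees(np.arctan2(18+d[2],260-d[:2]@X)-np.arctan2(18,260));print(p,s["ft_force"],s["grip_force"],ang)
if abs(ang-40)<2 and s["grip_force"]>20 and np.linalg.norm(s["ft_force"])<30: print(env.job_done())
E
```

```text
[506.25560805 222.05471238 295.78279868] [-8.25586164  2.41465275  4.91266853] 29.998729526996613 39.903525125159895
the job is handed in; nothing more can be done
None
```

The trimming tool is home in the clip under the sprung-back jaw and released, the kiln lid is held at about 40° by its handle, and the job was handed in at about 14.5 s.

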